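Kit the fittings and hold the lid ready over the tote

TASK

At the packing bench, put the three loose white fittings (the pipe clip ring with the small lug, the elbow and the domed end cap) into the open grey tote, leaving the lid where it lies until all three are in. Then pick the lid up by its handle, carry it across high enough to clear the standing cartons without touching them or the tote, and finish while holding it still just above the tote, level, centred and square with it, with a gap of about 15 mm between lid and rim so that the count can be checked before closing. The job ends with the lid still in the gripper, not put down or let go; leave the other things on the bench where they are.

Things in the scene. Friction and masses are not known exactly. Their poses are not given: they have to be found in the camera images.
- tote: Open grey plastic tote fixed to the bench, outside 140 (its x) x 210 (its y) x 80 mm high, walls and floor 5 mm thick. Origin: centre of its underside; z up.
- tote_rim (a point): Centre of the tote's mouth, at rim height, 80 mm above the bench.
- lid: Flat grey plastic lid, 150 (its x) x 220 (its y) x 6 mm, about 0.18 kg, lying flat on the bench. On its centre line a black bridge handle runs along its y: bar 90 mm long, 14 mm wide (x), its lower edge 24 mm and its top 42 mm above the lid's underside, on a 12 mm wide post at each end. Either way round is the same. Origin: centre of its underside; z up.
- ring: White plastic pipe clip lying flat: ring of outer diameter 52 mm, wall 7 mm, 26 mm high, with one block-shaped lug, 16 mm wide, that reaches to 36 mm from the centre along its +x. About 0.05 kg. Origin: ring centre, underside.
- ring_mid (a point): Centre of the pipe clip, at half its height.
- elbow: White plastic 90 degree pipe elbow lying flat, about 0.06 kg, 62 x 62 x 34 mm. Its two legs run along its +x and +y from a rounded corner at (-14, -14) mm; each leg ends in a collar of 34 mm diameter, between 9 and 31 mm along that axis, the leg between is 28 mm thick. Leg axes 17 mm above the underside. Origin: centre of the 62 mm square, underside.
- elbow_mid (a point): The elbow's origin raised to half its height.
- cap: White plastic domed end cap standing upright: 40 mm diameter, straight up to 30 mm, then tapering to the top at 38 mm; about 0.05 kg. Origin: centre of its underside.
- cap_mid (a point): Centre of the end cap, at half its height.
- carton_tall: Closed brown carton, bystander standing between lid and tote, 100 (x) x 70 (y) x 130 mm high. Origin: centre of its underside.
- carton_low: Closed brown carton, bystander standing between lid and tote, 100 (x) x 70 (y) x 85 mm high. Origin: centre of its underside.
- tape_roll: Bystander: roll of amber tape lying flat, 96 mm diameter, 46 mm high. Origin: centre of its underside.
- screwdriver: Bystander: screwdriver lying along its x. Origin: middle of its underside.
- cutter: Bystander: black box cutter lying along its x, 130 x 20 x 14 mm. Origin: centre of its underside.
- socket: Bystander, not one of the three fittings: straight white pipe sleeve standing upright, 42 mm diameter, 50 mm high, open at both ends. Origin: centre of its underside.
- jar: Bystander: jar with a lid, 60 mm diameter, 85 mm high. Origin: centre of its underside.

How it is judged:
By the outcome, as a careful person would: the job done as asked, in the order asked, and still so for the second after the job is handed in, while the arm keeps its last pose, push and grip.
It also fails if it takes over 72 s, if anything falls off the work surface, if the arm or the gripper's body presses on something with over 40 N, if the wrist force passes 120 N, or if a joint passes its speed limit or range.

ROBOT

A 6-joint arm with a two-finger parallel gripper is mounted at the origin on the work surface. World frame = base frame: x ahead of the robot, y to its left, z up, the work surface at z = 0. Lengths are in m, angles in rad, forces in N, time in s.
With the tool pointing down it reaches from about 0.35 to 0.775 m from the base axis. Payload 7.3 kg.
Tool frame: the origin (TCP) lies at the centre of the arm's flange, where the gripper is bolted on; the fingertips stand 178 mm ahead of it and the grasp point (between the pads) lies 159 mm ahead of it (tip_extent is the distance from the TCP to the fingertips, in m); z points along the fingers, y is the line along which they close (so a half turn about z gives the same grasp; the last joint's range is limited). The gripper opens to 92 mm and grips with 3 to 60 N. Pads are 19 mm wide; open, the fingers measure 130 mm over their backs; the gripper's body (75 mm by 190 mm) begins 47 mm behind the grasp point.
Start: joints at [-1.357, 0.342, 1.524, -0, 1.275, -0.146], TCP at [0.185, -0.491, 0.405] pointing down, gripper open.
Joint ranges: [-2.53, 2.53], [-0.77, 2.02], [0.04, 2.7], [-1, 4.14], [0.28, 2.66], [-3.11, 3.11]. Speed limits (rad/s): [2.57, 2.57, 3.14, 3.14, 3.14, 3.14].

INTERFACE

Orientations are given as [roll, pitch, yaw] about the fixed x, y, z axes, in that order (R = Rz(yaw) Ry(pitch) Rx(roll)).
In Python, from cell import * gives the robot as it stands.
- The arm moves only by the tool arm_command, never from a script. Its arguments are lists of equal length, an entry for each row: "xyz": the shift along the world's x, y, z in mm, a list of three; "spin": the turn about the world's z in degrees. In form: {"xyz": [[tx, ty, tz], ...], "spin": [spin, ...]}. A call has 1 to 20 rows; each row shifts and turns the commanded pose from where the row before left it; what a row does not reach is not made up. A row lasts 1/10 s, in which the tool goes at most 50 mm and 8.59 degrees, less where a joint would pass 70% of its speed; a pose out of reach is approached as far as the arm can. A call with a gripper value outside its range is refused whole. "jaw" is the opening, from -1 (shut) to 1 (fully open), set as the call begins (left out, the last holds). The fingers move at their own pace and stop on an object; "squeeze" is the grip in N (left out, the last holds). Time passes only in rows, so rows that do not move let the fingers close. It gives the time, the measured TCP pose, the force, the opening and the grip force at its end, in the units of the state.
- observe(): the state, without advancing time (a new reading comes with each control period).
- read_camera(name): name is "scene" or "top"; returns a dict with "img" (384x512x3 uint8, red, green, blue), "depth" (384x512 float32, m along the optical axis (not along the pixel's ray), 0 where there is no reading), "fx", "fy", "cx", "cy" (pixels), "world_from_camera" (4x4, takes a point from camera to world coordinates). Camera axes: x right, y up, looking along -z (the intrinsics and any distortion apply to the point x, -y, -z); pixel columns grow to the right and rows downward; lengths in m; the calibration is good to about 2 mm. A picture is of the moment at which its call begins.
- hand_in(): hands the job in; it is judged then, once.
The state is a dict: "time": time; "qpos": joint angles; "qvel": joint speeds; "joint_efforts": joint torques, N m; "tool_pos": TCP position; "tool_rot": TCP orientation; "contact_force": force on the tool from outside, world axes, zero at the start; "torque": the same for the moment, N m; "opening": finger opening in m; "grip_force": force on a finger pad.
Only numpy, scipy, OpenCV 4.12 (cv2) and the standard library are available. Lean on these libraries where they do the work, as an engineer would, in place of code of your own. Each camera call takes 0.05 s, during which the arm holds its last target. There are 200 camera calls.

## Working session

There is one attempt and no reset: what is moved stays moved. The work goes in short steps, Python scripts to look and compute and a tool call to move; the robot and the scene stay as the last step left them, time stands still between calls to the robot, and variables do not carry over. Pictures are saved under pics/ and viewed, at most 10 in all, crops included, and the job is handed in when it is done.

Besides the shell and the picture viewer there is one more tool, called after "Call:" in YAML: its name, and indented under it one key for each argument. arm_command: Moves the arm, as the interface text tells. Its arguments: {"type":"object","properties":{"xyz":{"type":"array","items":{"type":"array","items":{"type":"number"}}},"spin":{"type":"array","items":{"type":"number"}},"jaw":{"type":"number"},"squeeze":{"type":"number"}},"required":["xyz","spin"]}

```bash
mkdir -p pics; ls
cat > h.py <<'E'
from cell import *
import numpy as np, cv2
def cloud(c):
    d=c["depth"]; v,u=np.mgrid[:d.shape[0],:d.shape[1]]
    p=np.stack([(u-c["cx"])/c["fx"]*d,-(v-c["cy"])/c["fy"]*d,-d,np.ones_like(d)],-1)
    w=(p@np.array(c["world_from_camera"]).T)[...,:3]; w[d==0]=np.nan
    return w
E
python3 - <<'E'
from h import *
for n in("top","scene"):
    c=read_camera(n); np.savez(f"{n}0.npz",**{k:np.array(v) for k,v in c.items()})
    im=cv2.resize(c["img"][...,::-1],(800,600),interpolation=cv2.INTER_CUBIC); cv2.imwrite(f"pics/{n}0.png",im)
    print({k:v for k,v in c.items() if k not in("img","depth")}); 
print(observe())
E
```

```text
pics
{'fx': 494.84321695531713, 'fy': 494.84321695531713, 'cx': 250.77417250149998, 'cy': 192.93174816646192, 'world_from_camera': array([[-0.01397945,  0.98432733, -0.17579612,  0.33129198],
       [-0.99985625, -0.012074  ,  0.011904  ,  0.05162804],
       [ 0.00959487,  0.17593726,  0.98435462,  1.49882322],
       [ 0.        ,  0.        ,  0.        ,  1.        ]])}
{'fx': 369.04856385847614, 'fy': 369.04856385847614, 'cx': 256.4628354099226, 'cy': 193.12415909103044, 'world_from_camera': array([[ 0.82869314, -0.4726706 ,  0.29975021,  0.82926301],
       [ 0.55967054,  0.70557865, -0.4346581 , -0.32473265],
       [-0.00604724,  0.52795954,  0.84924799,  0.78774154],
       [ 0.        ,  0.        ,  0.        ,  1.        ]])}
{'time': 0.1, 'qpos': array([-1.35697850e+00,  3.42665754e-01,  1.52491908e+00, -7.30051635e-06,
        1.27543428e+00, -1.46038757e-01]), 'qvel': array([-1.17366555e-03, -1.92985803e-03, -1.78637694e-03,  2.91955265e-05,
        1.52819295e-03,  1.33583217e-03]), 'joint_efforts': array([ 3.02228618e-03, -4.32000983e+01, -2.44695228e+01,  7.19848112e-02,
        5.25731407e-02, -3.76874834e-05]), 'tool_pos': array([ 0.1848482 , -0.49125152,  0.40410854]), 'tool_rot': array([-3.14018037e+00, -2.00670624e-04,  3.59858568e-01]), 'contact_force': array([-0.42143912, -1.04372587, -0.06126954]), 'torque': array([ 0.04722588,  0.02377406, -0.00250864]), 'grip_force': 0.0, 'opening': 0.09196540364520721}
```

View pics/top0.png

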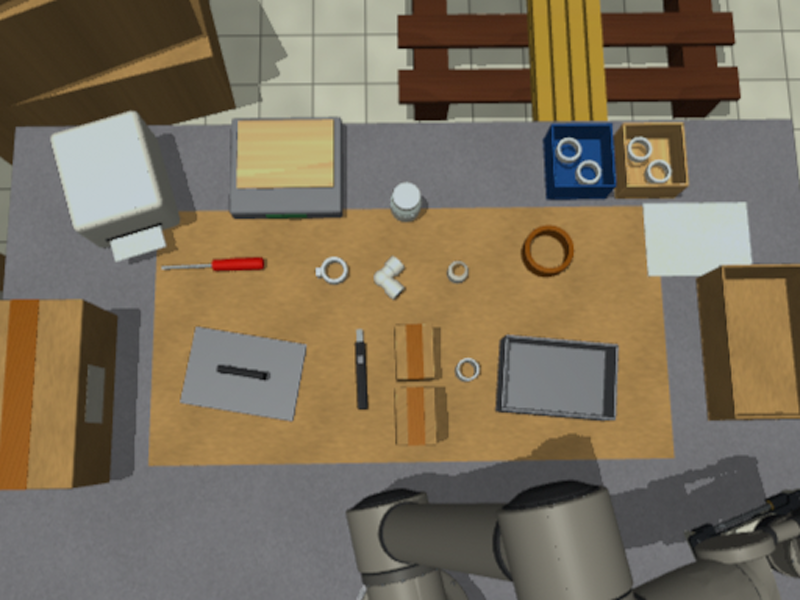

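View pics/scene0.png

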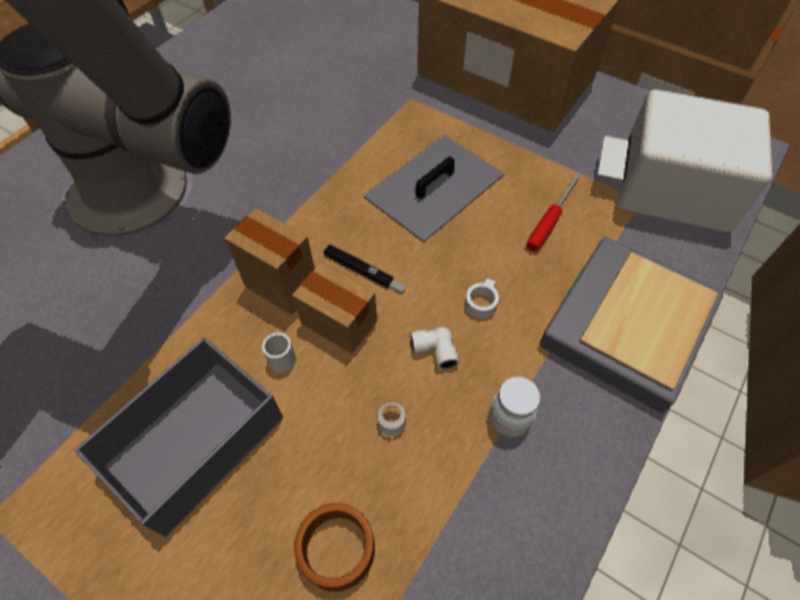

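Top view: lid (243,372), tote (559,377), cartons (415,352)/(415,415), cutter (361,370), ring (333,270, lug to the left), elbow (390,277). There are two round white parts, at (458,271) and (468,369), one of which is the cap. I'll enlarge those and measure.

```bash
cat > m.py <<'E'
from h import *
out=[]
T=dict(np.load("top0.npz")); S=dict(np.load("scene0.npz"))
def crop(c,u,v,r=24): return cv2.resize(c["img"][v-r:v+r,u-r:u+r,::-1],(264,264),interpolation=cv2.INTER_CUBIC)
r1=[crop(T,213,173),crop(T,249,177),crop(T,293,174)]; r2=[crop(T,300,236),crop(S,250,268),crop(S,178,226)]
cv2.imwrite("pics/crops.png",np.vstack([np.hstack(r1),np.hstack(r2)]))
wt=cloud(T); ws=cloud(S)
P=np.vstack([wt.reshape(-1,3),ws.reshape(-1,3)]); I=np.vstack([T["img"].reshape(-1,3),S["img"].reshape(-1,3)])
src=np.r_[np.zeros(wt[...,0].size),np.ones(ws[...,0].size)]
def blob(name,u,v,r,zmin=.012,rect=True):
    c=wt[int(v/1.5625),int(u/1.5625)]
    for s in(0,1):
        m=(src==s)&(np.hypot(*(P[:,:2]-c[:2]).T)<r)&(P[:,2]>zmin)&(P[:,2]<.2)
        q=P[m]; 
        if len(q)<5: print(name,s,"few");continue
        z=np.percentile(q[:,2],95); t=q[q[:,2]>z-.008]
        b=cv2.minAreaRect((t[:,:2]*1000).astype(np.float32))
        print(name,"TS"[s],len(q),"ztop %.4f"%z,"rect",np.round(b[0],1),np.round(b[1],1),round(b[2],1),"mean",np.round(t.mean(0)*1000,1))
blob("ring",333,270,.05);blob("elbow",390,277,.055);blob("A",458,271,.04);blob("B",468,369,.035)
blob("tote",559,377,.15,.06);blob("handle",243,372,.07,.03);blob("lid",243,372,.15,.003)
blob("tall/low1",415,352,.055,.06);blob("c2",415,415,.055,.06);blob("jar",406,200,.05,.06)
E
python3 m.py
```

```text
ring T 145 ztop 0.0300 rect [660.9 149.3] [51.  52.7] 48.2 mean [660.5 151.5  26.5]
ring S 253 ztop 0.0272 rect [658. 146.] [50.1 56.6] 42.5 mean [660.3 146.4  24.3]
elbow T 312 ztop 0.0368 rect [644.6  31.9] [58.5 59.5] 45.5 mean [646.2  37.3  32.9]
elbow S 512 ztop 0.0342 rect [644.5  28. ] [58.  61.5] 47.9 mean [645.3  32.5  30.7]
A T 86 ztop 0.0403 rect [654.1 -93.5] [33.6 34.4] 88.6 mean [653.4 -93.   36.4]
A S 188 ztop 0.0379 rect [654.8 -97.7] [36.7 36.6] 34.0 mean [ 656.1 -100.2   34.1]
B T 98 ztop 0.0542 rect [ 461.5 -103.9] [38.7 38.7] 87.8 mean [ 461.5 -103.6   50.5]
B S 335 ztop 0.0508 rect [ 460.7 -108.6] [40.5 40.9] 77.5 mean [ 461.5 -109.    48.4]
tote T 627 ztop 0.0839 rect [ 442.7 -270.7] [211.  140.5] 84.2 mean [ 442.8 -275.6   80.2]
tote S 1931 ztop 0.0816 rect [ 441.  -274.1] [210.  141.5] 84.1 mean [ 442.3 -283.8   78.9]
handle T 151 ztop 0.0462 rect [463. 323.] [87.8 13.7] 80.2 mean [463.1 322.   42.4]
handle S 174 ztop 0.0435 rect [462.7 319.7] [90.9 15.3] 80.5 mean [463.4 317.5  40.6]
lid T 3805 ztop 0.0136 rect [456.2 318.7] [288.1 289.3] 46.3 mean [461.5 319.5  10.5]
lid S 2934 ztop 0.0346 rect [462.8 319.1] [92.2 15.7] 81.1 mean [464.1 315.4  38. ]
tall/low1 T 837 ztop 0.0906 rect [492.9  -5. ] [69.  98.7] 89.1 mean [491.3  -4.8  86.4]
tall/low1 S 1306 ztop 0.0871 rect [491.1  -8. ] [102.6  70.6] 0.9 mean [492.6  -9.2  84.9]
c2 T 932 ztop 0.1350 rect [373.7  -2.5] [ 68.7 100.4] 89.2 mean [373.4  -2.3 131. ]
c2 S 1736 ztop 0.1319 rect [372.8  -6. ] [101.6  71.3] 1.7 mean [375.4  -7.  130. ]
jar T 282 ztop 0.0898 rect [790.5   6.2] [50.9 51.5] 30.2 mean [790.2   5.9  85.8]
jar S 600 ztop 0.0863 rect [789.5   1.7] [51.6 51.6] 52.1 mean [7.897e+02 7.000e-01 8.420e+01]
```

View pics/crops.png

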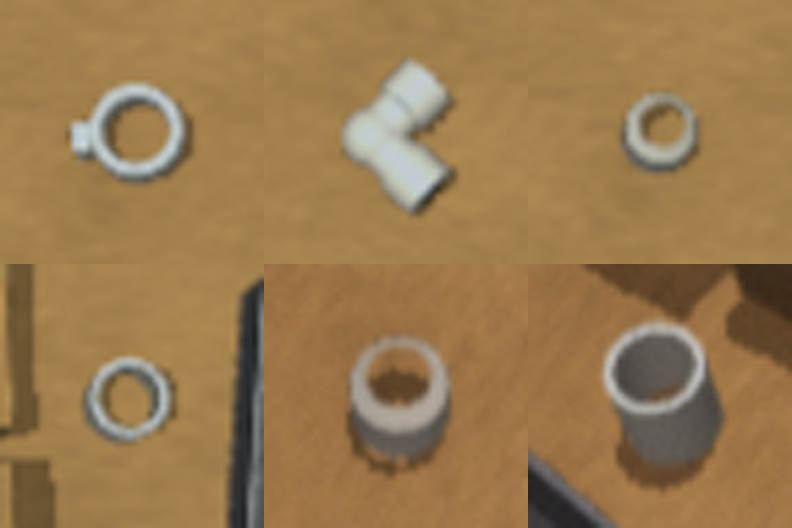

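The domed one with the 38 mm top is A, the cap. B is 50 mm high, so it's the socket and stays where it is. Next I'll refine the ring centre and elbow axis, and check the scale behind the ring.

```bash
cat >> m.py <<'E'
print("----")
from scipy.optimize import least_squares, minimize
for s in(0,1):
    # ring: silhouette points; maximise overlap with annulus top
    m=(src==s)&(np.hypot(P[:,0]-.660,P[:,1]-.150)<.055)&(P[:,2]>.018)
    q=P[m][:,:2]*1000
    def f(p):
        r=np.hypot(q[:,0]-p[0],q[:,1]-p[1]); return np.mean(np.minimum(np.abs(r-22.5)/3.5,3)**2)
    r=min((minimize(f,[a,b],method="Nelder-Mead") for a in(652,658,664) for b in(143,150)),key=lambda r:r.fun)
    far=q[np.hypot(*(q-r.x).T)>29]; print("ring",r.x.round(1),r.fun.round(2),"lug",far.mean(0).round(1),len(far))
    m=(src==s)&(np.hypot(P[:,0]-.645,P[:,1]-.032)<.055)&(P[:,2]>.014); q=P[m]*1000
    def g(p):
        c,sn=np.cos(p[2]),np.sin(p[2]); d=q[:,:2]-p[:2]; x=c*d[:,0]+sn*d[:,1]; y=-sn*d[:,0]+c*d[:,1]
        # height field: z residual vs two legs
        def h(a,b):
            R=np.where(a>9,17,14.); o=np.maximum(np.maximum(a-31,-14-14-a),0)
            return np.hypot(np.hypot(b+14,q[:,2]-(17+(3 if s==0 else 1)))-R,o)
        return np.mean(np.minimum(np.minimum(h(x,y),h(y,x)),8)**2)
    r=min((minimize(g,[645,32,np.deg2rad(t)],method="Nelder-Mead") for t in(-145,-135,-125)),key=lambda r:r.fun)
    print("elbow",r.x[:2].round(1),np.rad2deg(r.x[2]).round(1),r.fun.round(2))
m=(src==0)&(P[:,1]>.08)&(P[:,1]<.25)&(P[:,0]>.7)&(P[:,0]<.9)&(P[:,2]>.012)
q=P[m];print("scale xmin",np.percentile(q[:,0],1),"y",q[:,1].min(),q[:,1].max(),"z",np.percentile(q[:,2],[50,99]))
E
python3 m.py | sed -n '/----/,$p'
```

```text
----
ring [660.6 149.6] 1.03 lug [655.4 180.4] 8
elbow [645.1  33.2] -131.7 9.05
ring [660.5 144.1] 1.09 lug [656.8 176.2] 17
elbow [643.8  31. ] -135.8 6.53
scale xmin 0.7694164984317735 y 0.13122737788391234 0.24992292737036895 z [0.04863678 0.0597655 ]
```

Call:
arm_command:
  xyz:
    - [40,20,0]
    - [40,40,0]
    - [40,40,0]
    - [40,40,0]
    - [40,40,0]
    - [40,40,0]
    - [40,40,0]
    - [40,40,0]
    - [40,40,0]
    - [30,40,0]
    - [20,40,0]
    - [20,40,0]
    - [20,40,0]
    - [20,40,0]
    - [20,40,0]
    - [10,30,0]
  spin: [2,2,2,2,2,2,2,2,2,2,2,2,2,2,2,0]
  jaw: 1
  squeeze: 30

```text
time: 1.7
tool_pos: [0.6485, 0.0841, 0.4038]
tool_rot: [-3.141, 0.0, 0.886]
contact_force: [-0.5, 0.1, 0.2]
opening: 0.0921
grip_force: 0.0
```

Call:
arm_command:
  xyz:
    - [12,35,0]
    - [0,28,0]
    - [0,0,-40]
    - [0,0,-40]
    - [0,0,-40]
    - [0,0,-40]
    - [0,0,-20]
    - [0,0,0]
  spin: [6,7,6,0,0,0,0,0]

```text
time: 2.5
tool_pos: [0.6584, 0.1443, 0.2202]
tool_rot: [-3.134, 0.004, 1.215]
contact_force: [0.0, 0.3, -0.3]
opening: 0.092
grip_force: 0.0
```

Call:
arm_command:
  xyz:
    - [2,3,-20]
    - [0,0,-18]
    - [0,0,0]
    - [0,0,0]
  spin: [0,0,0,0]

```text
time: 2.9
tool_pos: [0.6621, 0.1475, 0.188]
tool_rot: [3.14, -0.001, 1.215]
contact_force: [0.5, 0.3, 0.1]
opening: 0.0917
grip_force: 0.0
```

Call:
arm_command:
  xyz:
    - [0,0,0]
    - [0,0,0]
    - [0,0,0]
    - [0,0,0]
    - [0,0,0]
    - [0,0,0]
    - [0,0,0]
    - [0,0,0]
  spin: [0,0,0,0,0,0,0,0]
  jaw: -1
  squeeze: 25

```text
time: 3.7
tool_pos: [0.6617, 0.1475, 0.1869]
tool_rot: [3.142, 0.0, 1.215]
contact_force: [-1.0, 0.3, 2.0]
opening: 0.0511
grip_force: 25.0
```

Call:
arm_command:
  xyz:
    - [0,0,20]
    - [0,0,40]
    - [0,0,40]
    - [0,0,40]
    - [0,0,35]
    - [-19,-33,0]
    - [-19,-33,0]
    - [-19,-33,0]
    - [-20,-34,0]
    - [-20,-34,0]
    - [-20,-34,0]
    - [-20,-34,0]
    - [-20,-34,0]
    - [-20,-34,0]
    - [-20,-34,0]
    - [-17,-28,0]
    - [0,0,0]
    - [0,0,0]
  spin: [0,0,0,0,0,2,2,2,2,2,2,2,0,0,0,0,0,0]

```text
time: 5.5
tool_pos: [0.4474, -0.218, 0.3617]
tool_rot: [3.141, -0.0, 1.457]
contact_force: [-0.0, 0.4, -0.4]
opening: 0.051
grip_force: 25.0
```

Call:
arm_command:
  xyz:
    - [0,0,-40]
    - [0,0,-40]
    - [0,0,-40]
    - [0,0,-25]
    - [0,0,-12]
    - [0,0,0]
    - [0,0,0]
  spin: [0,0,0,0,0,0,0]

```text
time: 6.2
tool_pos: [0.4485, -0.2174, 0.2056]
tool_rot: [3.14, 0.001, 1.46]
contact_force: [0.4, -0.8, -0.1]
opening: 0.0516
grip_force: 25.0
```

Run:
```python
from h import *
o=[]
for n,(u,v,r) in dict(top=(365,235,50),scene=(110,250,85)).items():
    c=read_camera(n); o.append(cv2.resize(c["img"][v-r:v+r,u-r:u+r,::-1],(400,400),interpolation=cv2.INTER_CUBIC))
cv2.imwrite("pics/place1.png",np.hstack(o)); print(observe()["tool_pos"])
```

```text
[ 0.44838271 -0.21763591  0.20616853]
```

View pics/place1.png

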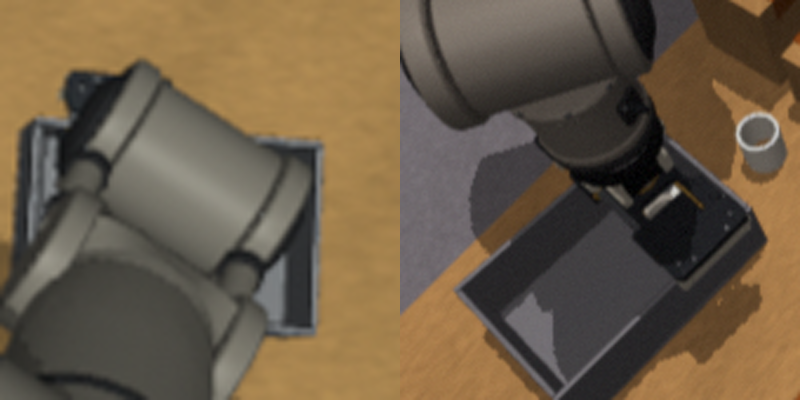

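Top panel: the wrist covers the tote. Scene panel: the ring is in the +y end of the tote (about 670,200), clear of the walls, with no contact force. Releasing.

Call:
arm_command:
  xyz:
    - [0,0,0]
    - [0,0,0]
    - [0,0,0]
    - [0,0,0]
    - [0,0,40]
    - [0,0,40]
    - [0,0,40]
    - [0,0,35]
  spin: [0,0,0,0,0,0,0,0]
  jaw: 0.5

```text
time: 7.1
tool_pos: [0.4475, -0.2175, 0.3619]
tool_rot: [3.14, 0.001, 1.459]
contact_force: [0.9, -0.4, -0.5]
opening: 0.0686
grip_force: 0.0
```

Call:
arm_command:
  xyz:
    - [28,30,0]
    - [28,30,0]
    - [28,31,0]
    - [28,31,0]
    - [28,31,0]
    - [28,31,0]
    - [28,31,0]
    - [26,29,0]
    - [0,0,0]
    - [0,0,-40]
    - [0,0,-40]
    - [0,0,-40]
    - [0,0,-20]
    - [0,0,0]
    - [0,0,0]
  spin: [6,7,7,7,7,7,7,4,0,0,0,0,0,0,0]
  jaw: 0.6

```text
time: 8.6
tool_pos: [0.6699, 0.0261, 0.2203]
tool_rot: [3.141, 0.0, 2.366]
contact_force: [1.0, 0.5, 0.5]
opening: 0.0733
grip_force: 0.0
```

Run:
```python
from h import *
o=[]
for n,(u,v,r) in dict(top=(365,235,50),scene=(275,222,50)).items():
    c=read_camera(n); o.append(cv2.resize(c["img"][v-r:v+r,u-r:u+r,::-1],(400,400),interpolation=cv2.INTER_CUBIC))
cv2.imwrite("pics/place2.png",np.hstack(o)); s=observe(); print(s["tool_pos"],np.rad2deg(s["tool_rot"]))
```

```text
[0.6703108  0.02619739 0.22188394] [1.79868497e+02 1.54834597e-01 1.35593526e+02]
```

View pics/place2.png

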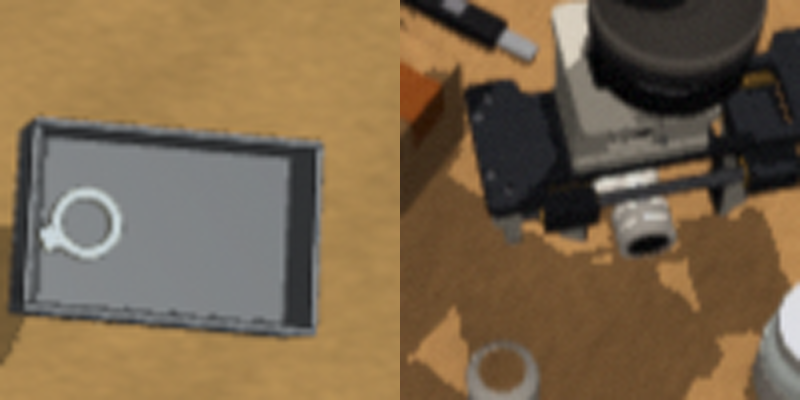

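The ring lies flat in the tote at the left (85,225). The elbow's outer collar (640,225) is visible beneath the gripper and between the fingers.

Call:
arm_command:
  xyz:
    - [0,0,-20]
    - [0,0,-18]
    - [0,0,0]
    - [0,0,0]
  spin: [0,0,0,0]

```text
time: 9.1
tool_pos: [0.6701, 0.0264, 0.1833]
tool_rot: [3.14, 0.001, 2.367]
contact_force: [-0.2, 0.0, 0.4]
opening: 0.0733
grip_force: 0.0
```

Call:
arm_command:
  xyz:
    - [0,0,0]
    - [0,0,0]
    - [0,0,0]
    - [0,0,0]
    - [0,0,0]
    - [0,0,0]
    - [0,0,0]
    - [0,0,0]
  spin: [0,0,0,0,0,0,0,0]
  jaw: -1
  squeeze: 30

```text
time: 9.9
tool_pos: [0.6698, 0.0265, 0.1818]
tool_rot: [3.141, 0.0, 2.367]
contact_force: [-0.5, 0.8, 0.1]
opening: 0.0334
grip_force: 30.0
```

Call:
arm_command:
  xyz:
    - [0,0,20]
    - [0,0,40]
    - [0,0,40]
    - [0,0,40]
    - [0,0,38]
    - [-21,-29,0]
    - [-21,-29,0]
    - [-21,-30,0]
    - [-21,-30,0]
    - [-21,-30,0]
    - [-21,-30,0]
    - [-21,-30,0]
    - [-21,-30,0]
    - [-21,-30,0]
    - [-21,-30,0]
    - [-21,-27,0]
    - [0,0,0]
    - [0,0,0]
  spin: [0,0,0,0,0,-4,-5,-5,-5,-5,-5,-5,-5,-5,-5,-3,0,0]

```text
time: 11.7
tool_pos: [0.4383, -0.2989, 0.3596]
tool_rot: [3.142, -0.0, 1.458]
contact_force: [0.2, -0.8, -0.2]
opening: 0.033
grip_force: 30.0
```

Call:
arm_command:
  xyz:
    - [0,0,-40]
    - [0,0,-40]
    - [0,0,-40]
    - [0,0,-25]
    - [0,0,-12]
    - [0,0,0]
    - [0,0,0]
  spin: [0,0,0,0,0,0,0]

```text
time: 12.4
tool_pos: [0.4395, -0.2984, 0.2037]
tool_rot: [3.14, 0.001, 1.46]
contact_force: [0.5, 0.5, 0.5]
opening: 0.033
grip_force: 30.0
```

Call:
arm_command:
  xyz:
    - [0,0,-5]
    - [0,0,0]
  spin: [0,0]

```text
time: 12.6
tool_pos: [0.4389, -0.2986, 0.1984]
tool_rot: [3.14, 0.001, 1.459]
contact_force: [0.8, 0.2, -0.5]
opening: 0.0333
grip_force: 30.0
```

Call:
arm_command:
  xyz:
    - [0,0,0]
    - [0,0,0]
    - [0,0,0]
    - [0,0,0]
    - [0,0,40]
    - [0,0,40]
    - [0,0,40]
    - [0,0,40]
    - [27,25,0]
    - [27,25,0]
    - [27,25,0]
    - [27,25,0]
    - [27,25,0]
    - [27,25,0]
    - [27,26,0]
    - [26,26,0]
    - [0,0,0]
    - [0,0,0]
  spin: [0,0,0,0,0,0,0,0,0,0,0,0,0,0,0,0,0,0]
  jaw: 0.3

```text
time: 14.4
tool_pos: [0.6538, -0.096, 0.3571]
tool_rot: [-3.14, 0.0, 1.461]
contact_force: [-0.3, -0.5, 0.5]
opening: 0.0595
grip_force: 0.0
```

Call:
arm_command:
  xyz:
    - [0,0,-40]
    - [0,0,-40]
    - [0,0,-40]
    - [0,0,-20]
    - [0,0,0]
    - [0,0,0]
  spin: [0,0,0,0,0,0]
  jaw: 0.9

```text
time: 15.0
tool_pos: [0.6535, -0.0976, 0.2186]
tool_rot: [3.141, 0.0, 1.458]
contact_force: [-0.4, -0.8, 1.1]
opening: 0.087
grip_force: 0.0
```

Run:
```python
from h import *
o=[]
for n,(u,v,r) in dict(top=(365,235,50),scene=(250,250,50)).items():
    c=read_camera(n); o.append(cv2.resize(c["img"][v-r:v+r,u-r:u+r,::-1],(400,400),interpolation=cv2.INTER_CUBIC))
cv2.imwrite("pics/place3.png",np.hstack(o)); s=observe(); print(s["tool_pos"],np.rad2deg(s["tool_rot"]))
```

```text
[ 0.65410382 -0.09729984  0.21998125] [1.79794954e+02 3.48635014e-02 8.35715677e+01]
```

View pics/place3.png

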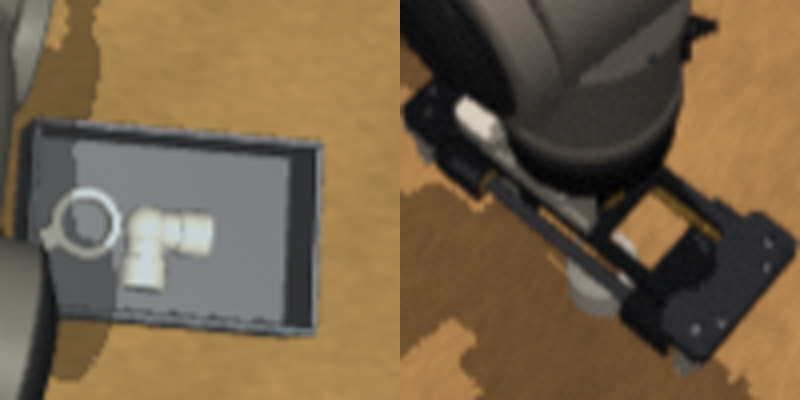

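The elbow (165,245) and ring (85,222) both lie flat in the tote, with the -y end free. The cap (600,280) is centred between the fingers.

Call:
arm_command:
  xyz:
    - [0,1,-20]
    - [0,0,-16]
    - [0,0,0]
    - [0,0,0]
  spin: [0,0,0,0]

```text
time: 15.5
tool_pos: [0.6538, -0.0956, 0.182]
tool_rot: [3.142, 0.0, 1.459]
contact_force: [0.7, 0.4, 0.5]
opening: 0.0873
grip_force: 0.0
```

Call:
arm_command:
  xyz:
    - [0,0,0]
    - [0,0,0]
    - [0,0,0]
    - [0,0,0]
    - [0,0,0]
    - [0,0,0]
    - [0,0,0]
    - [0,0,0]
  spin: [0,0,0,0,0,0,0,0]
  jaw: -1
  squeeze: 25

```text
time: 16.3
tool_pos: [0.6537, -0.0955, 0.1818]
tool_rot: [3.141, -0.0, 1.459]
contact_force: [0.2, 0.1, -0.0]
opening: 0.0388
grip_force: 25.0
```

Call:
arm_command:
  xyz:
    - [0,0,20]
    - [0,0,40]
    - [0,0,40]
    - [0,0,40]
    - [0,0,38]
    - [-24,-27,0]
    - [-24,-27,0]
    - [-24,-27,0]
    - [-24,-27,0]
    - [-24,-27,0]
    - [-24,-27,0]
    - [-24,-28,0]
    - [-24,-28,0]
    - [-24,-28,0]
    - [-3,0,0]
    - [0,0,0]
    - [0,0,0]
  spin: [0,0,0,0,0,0,0,0,0,0,0,0,0,0,0,0,0]

```text
time: 18.0
tool_pos: [0.4352, -0.3409, 0.3597]
tool_rot: [3.141, -0.0, 1.46]
contact_force: [0.1, 0.2, -1.0]
opening: 0.039
grip_force: 25.0
```

Call:
arm_command:
  xyz:
    - [0,0,-40]
    - [0,0,-40]
    - [0,0,-40]
    - [0,0,-25]
    - [0,0,-15]
    - [0,0,0]
    - [0,0,0]
  spin: [0,0,0,0,0,0,0]

```text
time: 18.7
tool_pos: [0.4356, -0.3409, 0.2]
tool_rot: [3.141, 0.0, 1.461]
contact_force: [1.1, 0.7, -0.5]
opening: 0.0389
grip_force: 25.0
```

Call:
arm_command:
  xyz:
    - [0,0,0]
    - [0,0,0]
    - [0,0,0]
    - [0,0,0]
    - [0,0,40]
    - [0,0,40]
    - [0,0,40]
    - [0,0,40]
    - [0,0,40]
    - [0,0,0]
  spin: [0,0,0,0,0,0,0,0,0,0]
  jaw: 0.4

```text
time: 19.7
tool_pos: [0.4351, -0.342, 0.406]
tool_rot: [3.133, 0.007, 1.459]
contact_force: [-0.4, -0.7, -0.4]
opening: 0.0641
grip_force: 0.0
```

Call:
arm_command:
  xyz:
    - [2,30,0]
    - [2,40,0]
    - [2,40,0]
    - [2,40,0]
    - [2,40,0]
    - [2,40,0]
    - [2,40,0]
    - [2,40,0]
    - [2,40,0]
    - [2,40,0]
    - [2,40,0]
    - [2,40,0]
    - [2,40,0]
    - [2,40,0]
    - [0,40,0]
    - [0,40,0]
    - [0,33,0]
    - [0,0,0]
    - [0,0,0]
  spin: [-1,-1,-1,0,0,0,0,0,0,0,0,0,0,0,0,0,0,0,0]
  jaw: 0.4

```text
time: 21.6
tool_pos: [0.4624, 0.3217, 0.399]
tool_rot: [-3.141, 0.001, 1.408]
contact_force: [-0.2, -0.3, -0.7]
opening: 0.0642
grip_force: 0.0
```

Run:
```python
from h import *
o=[]
for n,(u,v,r) in dict(top=(365,235,50),scene=(275,110,60)).items():
    c=read_camera(n); o.append(cv2.resize(c["img"][v-r:v+r,u-r:u+r,::-1],(400,400),interpolation=cv2.INTER_CUBIC))
cv2.imwrite("pics/place4.png",np.hstack(o)); s=observe(); print(s["tool_pos"],np.rad2deg(s["tool_rot"]))
```

```text
[0.46275289 0.3205114  0.39945943] [-1.79980748e+02  4.82178219e-02  8.05708448e+01]
```

View pics/place4.png

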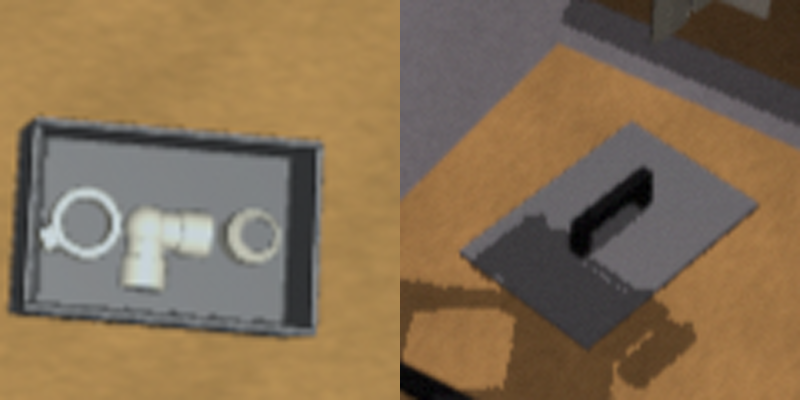

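All three fittings lie in the tote: ring, elbow and cap at (85,222), (165,245) and (255,235). The lid has not moved. Descending on the handle.

Call:
arm_command:
  xyz:
    - [0,0,-40]
    - [0,0,-40]
    - [0,0,-40]
    - [0,0,-30]
    - [0,0,-20]
    - [0,0,0]
    - [0,0,0]
  spin: [0,0,0,0,0,0,0]

```text
time: 22.4
tool_pos: [0.4632, 0.3207, 0.2304]
tool_rot: [3.141, -0.0, 1.406]
contact_force: [0.9, -0.2, 1.1]
opening: 0.0642
grip_force: 0.0
```

Call:
arm_command:
  xyz:
    - [0,0,-20]
    - [0,0,-18]
    - [0,0,0]
    - [0,0,0]
  spin: [0,0,0,0]

```text
time: 22.8
tool_pos: [0.4633, 0.3214, 0.1932]
tool_rot: [3.14, -0.001, 1.407]
contact_force: [0.3, 0.2, 0.4]
opening: 0.0642
grip_force: 0.0
```

Call:
arm_command:
  xyz:
    - [0,0,0]
    - [0,0,0]
    - [0,0,0]
    - [0,0,0]
    - [0,0,0]
    - [0,0,0]
    - [0,0,0]
    - [0,0,0]
    - [0,0,0]
    - [0,0,0]
  spin: [0,0,0,0,0,0,0,0,0,0]
  jaw: -1
  squeeze: 55

```text
time: 23.8
tool_pos: [0.4627, 0.3215, 0.1917]
tool_rot: [-3.142, 0.0, 1.407]
contact_force: [0.5, 0.0, 0.1]
opening: 0.0134
grip_force: 55.0
```

Call:
arm_command:
  xyz:
    - [0,0,10]
    - [0,0,20]
    - [0,0,30]
    - [0,0,30]
    - [0,0,30]
    - [0,0,30]
    - [0,0,30]
    - [0,0,30]
    - [0,0,0]
    - [0,0,0]
  spin: [0,0,0,0,0,0,0,0,0,0]

```text
time: 24.8
tool_pos: [0.4624, 0.3213, 0.402]
tool_rot: [3.141, -0.0, 1.407]
contact_force: [-0.8, -0.2, -1.9]
opening: 0.0135
grip_force: 55.0
```

Call:
arm_command:
  xyz:
    - [0,-10,0]
    - [-1,-20,0]
    - [-1,-32,0]
    - [-1,-32,0]
    - [-1,-32,0]
    - [-1,-32,0]
    - [-1,-32,0]
    - [-1,-32,0]
    - [-1,-32,0]
    - [-1,-32,0]
    - [-1,-32,0]
    - [-2,-32,0]
    - [-2,-32,0]
    - [-2,-32,0]
    - [-2,-32,0]
    - [-2,-32,0]
    - [0,-32,0]
    - [0,-32,0]
    - [0,-32,0]
    - [0,-20,0]
  spin: [0,0,0,0,0,0,0,0,0,1,1,1,0.5,0,0,0,0,0,0,0]

```text
time: 26.8
tool_pos: [0.4417, -0.2748, 0.3999]
tool_rot: [-3.139, -0.001, 1.466]
contact_force: [0.1, -0.1, -1.8]
opening: 0.014
grip_force: 55.0
```

Call:
arm_command:
  xyz:
    - [0,0,0]
    - [0,0,-20]
    - [0,0,-30]
    - [0,0,-25]
    - [0,0,-10]
    - [0,0,0]
    - [0,0,0]
  spin: [0,0,0,0,0,0,0]

```text
time: 27.5
tool_pos: [0.4429, -0.2724, 0.3174]
tool_rot: [3.141, 0.0, 1.468]
contact_force: [0.3, 0.3, -1.0]
opening: 0.0137
grip_force: 55.0
```

```bash
cat > l.py <<'E'
from h import *
import sys
zt=float(sys.argv[1]); o=[]
for n,(u,v,r) in dict(top=(365,235,60),scene=(120,235,95)).items():
    c=read_camera(n); a,b=max(v-r,0),max(u-r,0); o.append(cv2.resize(c["img"][a:v+r,b:u+r,::-1],(400,400),interpolation=cv2.INTER_CUBIC))
    w=cloud(c); b=.004 if n=="top" else .0017
    m=(np.abs(w[...,2]-b-zt)<.008)&(np.abs(w[...,0]-.442)<.13)&(np.abs(w[...,1]+.273)<.16)
    k,l,st,_=cv2.connectedComponentsWithStats(m.astype(np.uint8)); i=1+st[1:,4].argmax(); q=w[l==i]
    A=np.c_[q[:,:2]-[.442,-.273],np.ones(len(q))]; s,res,_,_=np.linalg.lstsq(A,q[:,2],rcond=None)
    R=cv2.minAreaRect((q[:,:2]*1000).astype(np.float32))
    print(n,len(q),"tilt deg",np.rad2deg(s[:2]).round(2),"z centre",s[2].round(4),"rect",np.round(R[0],1),np.round(R[1],1),round(R[2],2))
    # edge fits in tote frame: extent percentiles per band
    th=np.deg2rad(84.15); ux=np.array([np.sin(th),-np.cos(th)]); uy=np.array([np.cos(th),np.sin(th)])
    d=(q[:,:2]-[.442,-.2725])*1000; print(" extents x",np.percentile(d@ux,[.5,99.5]).round(1)," y",np.percentile(d@uy,[.5,99.5]).round(1))
cv2.imwrite(f"pics/lid{sys.argv[2]}.png",np.hstack(o)); s=observe(); print(s["tool_pos"],np.rad2deg(s["tool_rot"]),s["time"])
E
python3 l.py 0.131 a
```

```text
top 1436 tilt deg [ 0.08 -0.01] z centre 0.1322 rect [ 450.6 -210.1] [ 99.3 150. ] 84.01
 extents x [-71.8  76. ]  y [ 15.3 112. ]
scene 6100 tilt deg [-0.06 -0.11] z centre 0.1323 rect [ 442.9 -273.9] [220.5 150.8] 83.75
 extents x [-72.5  75.8]  y [-110.4  107.5]
[ 0.44299571 -0.27263696  0.31796515] [1.79887979e+02 7.04585126e-02 8.41229660e+01] 27.6
```

View pics/lida.png

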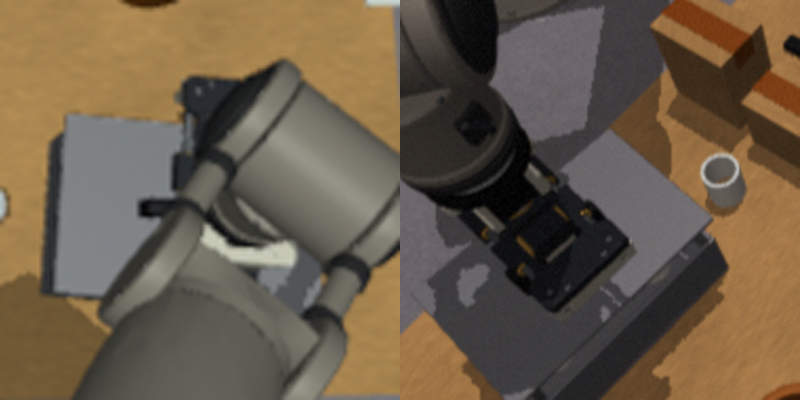

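The lid is level and over the tote, about 1.6 mm off in x and 0.3° off square, with a gap of about 46 mm. Lowering with that correction.

Call:
arm_command:
  xyz:
    - [-2,0,-10]
    - [0,0,-10]
    - [0,0,-8]
    - [0,0,-3]
    - [0,0,0]
    - [0,0,0]
    - [0,0,0]
    - [0,0,0]
  spin: [0.3,0,0,0,0,0,0,0]

```text
time: 28.4
tool_pos: [0.4408, -0.2726, 0.2861]
tool_rot: [3.141, 0.0, 1.473]
contact_force: [0.7, -0.4, -1.7]
opening: 0.0138
grip_force: 55.0
```

```bash
python3 l.py 0.101 b
python3 - <<'E'
from h import *
S=dict(np.load("scene0.npz"));w=cloud(S).reshape(-1,3);T=cloud(dict(np.load("top0.npz"))).reshape(-1,3)
for q in(w,T):
    m=(abs(q[:,0]-.442)<.1)&(abs(q[:,1]+.273)<.13)&(q[:,2]>.07);h=np.histogram(q[m,2],np.arange(.07,.09,.001));print(h[0])
E
```

```text
top 1254 tilt deg [-0.03 -0.02] z centre 0.1012 rect [ 448.4 -209.8] [ 98.3 150. ] 84.11
 extents x [-73.9  74. ]  y [ 16.1 111.6]
scene 5664 tilt deg [-0.08 -0.07] z centre 0.1005 rect [ 440.6 -273.7] [220.3 151.9] 84.18
 extents x [-75.2  73.3]  y [-110.5  107.3]
[ 0.44074441 -0.27255325  0.28596299] [1.79972704e+02 1.56173479e-02 8.44164689e+01] 28.5
[ 67  50  59  58  57  66  78 108 167 239 224 125  47   5   0   0   0   0
   0]
[ 9 12  8 15 19 33 40 43 60 52 59 58 38 27 13 10  4  1  0]
```

View pics/lidb.png

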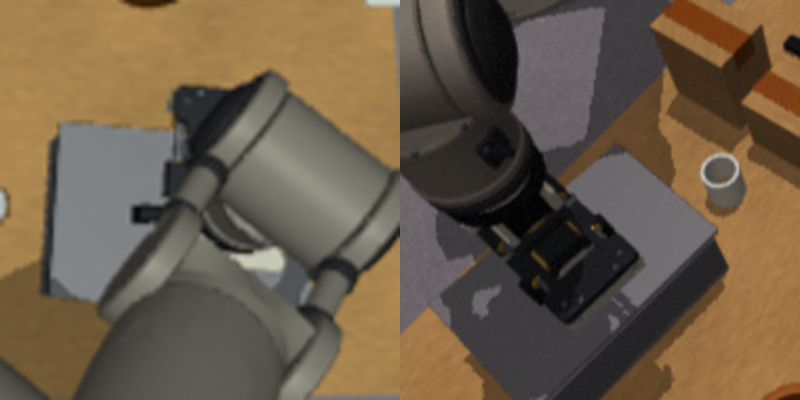

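Call:
arm_command:
  xyz:
    - [0,0,1]
    - [0,0,0]
    - [0,0,0]
    - [0,0,0]
    - [0,0,0]
  spin: [0,0,0,0,0]

```text
time: 29.0
tool_pos: [0.4407, -0.2725, 0.2867]
tool_rot: [3.142, -0.0, 1.473]
contact_force: [0.1, -0.8, -1.3]
opening: 0.0135
grip_force: 55.0
```

```bash
python3 -c "
from cell import *
print(hand_in())"
```

```text
the job is handed in; nothing more can be done
None
```

I handed the job in at about 29 s: the ring, elbow and cap are in the tote, and the gripper holds the lid still, level, centred and square, about 15 mm above the rim by camera and arm readings (no verdict was returned).

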